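# Clamp the pine block in the drilling jig with a ratchet ring spanner

## Task

Clamp the pine block in the drilling jig: fit the ratchet spanner's ring fully down over the big nut and run the nut down with short back-and-forth swings (the jig leaves no room for a full turn) until the strap bears on the block and the nut has gone firmly tight, but no further: forcing it crushes the soft pine. Do not shove the block off its stops. Then lift the spanner off and lay it down flat on the open bench, leaving the other tools where they are.

Things in the scene. Friction and masses are not known exactly. Their poses are not given: they have to be found in the camera images.
- jig: Drilling jig screwed to the bench; place and yaw vary. Plywood base 160 x 250 mm, 15 mm thick; wooden fence along its back (front face 40 mm behind the stud, top 100 mm above the bench). Origin on the bench under the clamp stud; x towards the back fence, y left towards the upright aluminium drill-bush plate, z up. Open at the front (-x).
- plate_edge (a point): Fixed point of the jig: upper front corner of the bush plate's inner face, 88 mm in front of the stud, 115 mm left of it, 100 mm high. With the spanner's handle pointing from the stud along the jig's -x, there is room to swing it about 40 degrees to this side.
- guide_edge (a point): Fixed point of the jig: front corner of the two dark steel cheeks that guide the strap's heel, 31 mm in front of the stud, 50 mm right of it, 70 mm high; the cheeks' rounded tops are 88 mm high. Room to swing the handle about 40 degrees to this side, too.
- nut_base (a point): Fixed point on the stud's axis, 68 mm above the bench, axes as the jig's: where the nut's flange top and so the spanner's underside end up when the flange meets the strap; before that up to 3 mm higher. Steel flange nut: hexagon 30 mm across flats, 14.5 mm high above the 42 mm flange, then a round collar tapering from 30 to 25 mm, to 20 mm. How the hexagon is turned varies and is not told.
- stud_top (a point): Top of the 20 mm stud, 26 mm above nut_base. The nut tightens clockwise seen from above, sinks 10 mm a turn, always resists with 0.2 to 0.4 N m (lock insert), stays where left. After 0.9 to 1.9 rad its serrated flange meets the strap; from there the torque climbs by about 1.4 N m per rad: properly tight at 1.0 to 1.3 N m; from about 1.5 N m the pine is crushed.
- strap: Dark steel clamp strap, 44 x 150 mm, 10 mm thick, 0.4 kg, lying loose: heel on a steel block between the guide cheeks, slotted over the stud under the nut, nose on the block, both on feet 8 mm high. Pressing on the block with 2 N at the start, with about 20 N more per 0.4 rad of nut once its flange has met it. Origin on the stud's axis, 50 mm up, level with the block's top; y to the nose.
- block_b: The work: loose pine block 60 x 90 x 35 mm on the jig's base under the strap's nose, against back fence and bush plate. Origin in the centre of its underside, long side along y.
- ratchet: Loose ratchet ring spanner, 0.36 kg, flat on the open bench left of the jig, red side up. Ring 58 mm across, 22 mm thick, through hexagon 31.5 mm across flats, a corner towards the handle at the start. Origin: centre of the ring's underside, z up; straight handle along -x: steel shank 20 mm wide from 25 to 90 mm, then black grip 24 mm wide, 0 to 28 mm above the underside, from 90 to 215 mm.
- ring_top (a point): Centre of the ring's red upper side. The ring drives clockwise seen from above, its hexagon turning with the handle; counter-clockwise it slips, clicking every 12 degrees under about 0.1 N m. After each swing back up to 25 degrees of slack precede the drive. It fits the nut within about 5 degrees: if it rests on top, turn it clockwise, by up to 60 degrees, till it drops about 12 mm.
- ratchet_grip (a point): Point in the handle, 105 mm from the ring's centre, 14 mm above the underside, near the balance, where it is best gripped across its 24 mm width, hard (50 N), from above, fingertips near the bench; axes as the spanner's. The fingers pass on twist too: the torque on the nut is force times lever plus wrist moment. A side force left when idle means ring and stud are out of line: yield to it.
- tape_measure: Orange tape measure, 68 x 76 x 31 mm, loose bystander lying on the bench, to be left alone. Origin in the centre of its underside.
- caliper: Caliper, 61 x 210 x 12 mm, loose bystander lying on the bench, to be left alone. Origin in the centre of its underside.
- sanding_block: Sanding block, 67 x 112 x 36 mm, loose bystander lying on the bench, to be left alone. Origin in the centre of its underside.
Mind the look-alikes: they are no part of the job. What is shaped like the block_b but red is not meant.

How it is judged:
On the way, in this order (a step that is already met when the one before it is completed fails the run):
1. the ring of the spanner is fully down over the nut (horizontal distance between ratchet and nut_base below 0.004 m and z of ratchet in the frame of nut_base between -0.004 and 0.006 m), for 0.1 s.
2. the strap bears firmly on the block (contact force between strap and block_b above 18 N), for 0.2 s.
At the end, for the whole second after the job is handed in: The strap presses the block with 15 to 55 N (nut properly tight), the block is within 5 mm of where it lay against its stops, and the spanner lies flat on the bench itself (underside within 6 mm of the bench top, tilted less than 0.1 rad), at rest (contact force between strap and block_b between 15 and 55 N and height (world z) of ratchet below 0.006 m and angle between ratchet's own z axis and vertical below 0.1 rad and linear speed of ratchet below 0.02 m/s and distance of block_b from where it was at the start of the episode below 0.005 m); the robot touches nothing.
It fails at once if the nut is forced until the strap crushes the pine (more than 55 N on the block, about 1.5 N m on the nut) (contact force between strap and block_b above 55 N).
It fails at once if the block is shoved more than 6 mm (distance of block_b from where it was at the start of the episode above 0.006 m).
It fails at once if the spanner falls or is thrown (faster than 0.6 m/s while the fingers do not hold it) (linear speed of ratchet above 0.6 m/s and contact force between the fingers and ratchet below 0.2 N).
It fails at once if another tool on the bench is shifted more than 20 mm (distance of any of tape_measure, caliper, sanding_block from where it was at the start of the episode above 0.02 m).
It also fails if it takes over 72 s, if anything falls off the work surface, if the arm or the gripper's body presses on something with over 40 N, if the wrist force passes 120 N, or if a joint passes its speed limit or range.

## Robot

A 6-joint arm with a two-finger parallel gripper is mounted at the origin on a cart in front of the work surface, level with it; the furniture and walls round the work are solid. World frame = base frame: x ahead of the robot, y to its left, z up, the work surface at z = 0. Lengths are in m, angles in rad, forces in N, time in s.
With the tool pointing down it reaches from about 0.225 to 0.875 m from the base axis. Payload 3.4 kg.
Tool frame: the origin (TCP) lies at the very end of the fingers, on their centre line; the grasp point (between the pads) lies 19 mm behind it; z points along the fingers, y is the line along which they close (so a half turn about z gives the same grasp; the last joint's range is limited). The gripper opens to 85 mm and grips with 20 to 120 N. Pads are 22 mm wide; open, the fingers measure 114 mm over their backs; the gripper's body (76 mm by 85 mm) begins 54 mm behind the grasp point. The pads swing forward as they close: fully open they stand 13 mm farther back than shut.
Start: joints at [-1.272, 0.276, 1.505, -0, 1.361, -0.121], TCP at [0.234, -0.525, 0.231] pointing down, gripper open.
Joint ranges: [-2.89, 2.89], [-0.75, 2.08], [0.22, 2.7], [-1.18, 4.32], [0.11, 2.71], [-2.7, 2.7]. Speed limits (rad/s): [2.57, 2.57, 3.14, 3.14, 3.14, 3.14].

## Interface

Orientations are given as a unit quaternion [w, x, y, z].
In Python, from rig import get_state, optics, sign_off gives the robot as it stands.
- The arm moves only by the tool send_rows, never from a script. Its argument "increments" is a list of rows, each an object with "gripper": the gripper's target within -1 to 1 (shut at 1, half-way at 0, fully open at -1); "linear": the shift along the world's x, y, z in m, a list of three; "delta_rot": the turn, a rotation vector about the world's x, y, z in rad, a list of three. In form: [{"gripper": gripper, "linear": [dx, dy, dz], "delta_rot": [rx, ry, rz]}, ...]. A call has 1 to 8 rows; each row is the pose to reach, as a shift and turn from the pose commanded when the call began; what a row does not reach only later rows make up. A row lasts 1/10 s, in which the tool goes at most 50 mm and 8.59 degrees, less where a joint would pass 70% of its speed; a pose out of reach is approached as far as the arm can. A call with a gripper value outside its range is refused whole. The fingers move at their own pace and stop on an object; "newtons" is the grip in N (left out, the last holds). Time passes only in rows, so rows that repeat a pose let the fingers close. It gives the time, the measured TCP pose, the force, the opening and the grip force at its end, in the units of the state.
- get_state(): the state, without advancing time (a new reading comes with each control period).
- optics.get_image(name): name is "side" or "top" or "wrist"; returns a dict with "pixels" (400x640x3 uint8, blue, green, red), "K" (3x3 intrinsics, pixels), "k1" (the pictures are not rectified: a ray, as slopes to the right and down, at radius r is drawn at 1 + k1 r^2 times it, then the intrinsics apply), "rvec" (rotation vector, rad) and "tvec" (3), from world to camera coordinates, as OpenCV has them; the wrist camera has in their place "T_tool_cam" (4x4, takes a point from camera to tool coordinates, whose origin is the TCP and whose axes are the flange's). Camera axes: x right, y down, z forward; pixel columns grow to the right and rows downward; lengths in m; the calibration is good to about 2 mm. A picture is of the moment at which its call begins: read the wrist's pose just before it. There is no depth.
- sign_off(): hands the job in; it is judged then, once.
The state is a dict: "clock": time; "qpos": joint angles; "qd": joint speeds; "effort": joint torques, N m; "position": TCP position; "ee_rot": TCP orientation; "contact_force": force on the tool from outside, world axes, zero at the start; "moment": the same for the moment, N m; "width": finger opening in m; "gripper_force": force on a finger pad.
Only numpy, scipy, OpenCV 4.12 (cv2) and the standard library are available. Lean on these libraries where they do the work, as an engineer would, in place of code of your own. Each camera call takes 0.05 s, during which the arm holds its last target. There are 200 camera calls.

## Working session

There is one attempt and no reset: what is moved stays moved. The work goes in short steps, Python scripts to look and compute and a tool call to move; the robot and the scene stay as the last step left them, time stands still between calls to the robot, and variables do not carry over. Pictures are saved under pics/ and viewed, at most 10 in all, crops included, and the job is handed in when it is done.

Besides the shell and the picture viewer there is one more tool, called after "Request:" by a JSON object that holds its "op" and its "data". send_rows: Moves the arm, as the interface text tells. Its arguments: {"type":"object","properties":{"increments":{"type":"array"},"newtons":{"type":"number"}},"required":["increments"]}

```bash
mkdir -p pics; cat > h.py <<'E'
import numpy as np, cv2
from rig import get_state, optics, sign_off
def ray(im,uv):
    K=im["K"];p=(np.array(uv,float)-[K[0][2],K[1][2]])/[K[0][0],K[1][1]]
    q=p.copy()
    for _ in range(30): q=p/(1+im["k1"]*(q@q))
    d=np.array([q[0],q[1],1.])
    R=cv2.Rodrigues(np.array(im["rvec"],float))[0];t=np.array(im["tvec"],float).ravel()
    return -R.T@t, R.T@d
def onz(im,uv,z):
    o,d=ray(im,uv); return o+d*(z-o[2])/d[2]
def proj(im,P):
    R=cv2.Rodrigues(np.array(im["rvec"],float))[0]
    c=R@np.array(P,float)+np.array(im["tvec"],float).ravel()
    q=c[:2]/c[2]; q=q*(1+im["k1"]*(q@q)); K=im["K"]
    return np.array([K[0][0]*q[0]+K[0][2],K[1][1]*q[1]+K[1][2]])
E
python3 - <<'E'
from h import *
a=optics.get_image("top");b=optics.get_image("side")
import pickle;pickle.dump((a,b),open("i.pkl","wb"))
cv2.imwrite("pics/top.png",a["pixels"]);cv2.imwrite("pics/side.png",b["pixels"])
for i in(a,b):print(i["k1"],i["K"][0],ray(i,(320,200)))
E
```

```text
0.041256766203687775 [509.27116058   0.         320.3309289 ] (array([0.3201487 , 0.08515002, 1.17192434]), array([ 0.21872908,  0.01756458, -0.97562801]))
-0.055125473919386866 [389.49905613   0.         317.96075013] (array([0.41984072, 0.79993018, 0.64077353]), array([ 0.13025639, -0.79878364, -0.58762016]))
```

View pics/top.png

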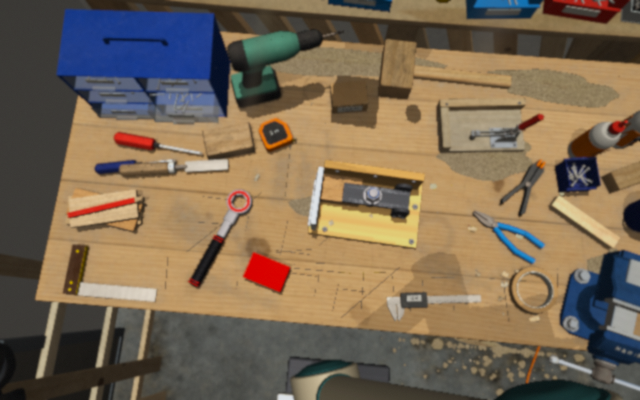

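View pics/side.png

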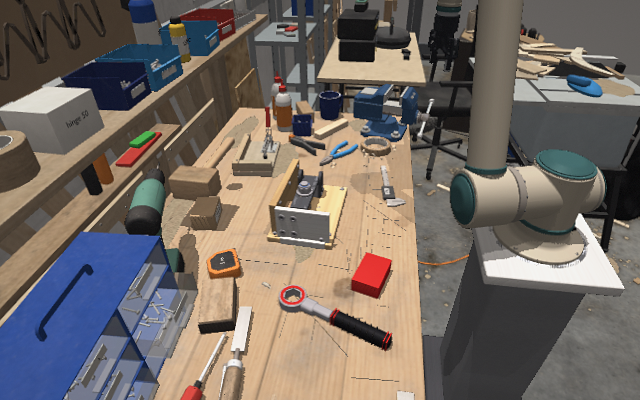

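The top view shows the ring at about (239,202), the handle end at (195,282) and the stud at (373,195). The side view agrees: ring at (292,296), grip end at (390,340), stud near (306,190).

```bash
cat > m.py <<'E'
from h import *
import pickle
a,b=pickle.load(open("i.pkl","rb"))
def red(im,box):
    x0,y0,x1,y1=box; hsv=cv2.cvtColor(im["pixels"],cv2.COLOR_BGR2HSV)
    m=((hsv[...,0]<8)|(hsv[...,0]>172))&(hsv[...,1]>130)&(hsv[...,2]>90)
    k=np.zeros_like(m);k[y0:y1,x0:x1]=1
    return (m&k).astype(np.uint8)
for im,box in((a,(222,185,258,216)),(b,(275,282,308,315))):
    m=red(im,box);p=cv2.findNonZero(m)[:,0]
    P=np.array([onz(im,q,0.022)[:2] for q in p]).astype(np.float32)
    c,r=cv2.minEnclosingCircle(P); print("ring",len(p),c,r)
# handle axis in top: dark grip mask
m=red(a,(185,265,205,292));p=cv2.findNonZero(m)
if p is not None:print("endred",onz(a,p[:,0].mean(0),0.014))
g=cv2.cvtColor(a["pixels"],cv2.COLOR_BGR2HSV)
k=np.zeros(g.shape[:2],np.uint8);k[228:292,182:232]=1
m=((g[...,2]<70)&(k>0)).astype(np.uint8)
n,l,s,_=cv2.connectedComponentsWithStats(m);i=1+s[1:,4].argmax();p=np.argwhere(l==i)[:,::-1]
P=np.array([onz(a,q,0.022)[:2] for q in p]);v=np.linalg.svd(P-P.mean(0))[2][0];t=(P-P.mean(0))@v
print("grip",P.mean(0),v,np.ptp(t),np.degrees(np.arctan2(v[1],v[0])))
# plywood
m=((g[...,0]>18)&(g[...,0]<32)&(g[...,1]>110)&(g[...,2]>150));k[:]=0;k[150:260,295:435]=1
m=(m&(k>0)).astype(np.uint8);m=cv2.morphologyEx(m,cv2.MORPH_OPEN,np.ones((3,3)))
c=max(cv2.findContours(m,0,2)[0],key=cv2.contourArea);print(cv2.contourArea(c),cv2.approxPolyDP(c,4,True)[:,0].tolist())
A=cv2.resize(a["pixels"][150:255,295:435],None,fx=5,fy=5,interpolation=cv2.INTER_CUBIC)
cv2.imwrite("pics/ja.png",A)
B=cv2.resize(b["pixels"][155:255,255:355],None,fx=6,fy=6,interpolation=cv2.INTER_CUBIC)
cv2.imwrite("pics/jb.png",B)
E
python3 m.py
```

```text
ring 153 (0.5594180822372437, 0.29334840178489685) 0.025049058720469475
ring 151 (0.5626979470252991, 0.2906699478626251) 0.025200344622135162
endred [0.36631462 0.37130895 0.014     ]
grip [0.41561244 0.3463211 ] [-0.93201899  0.36240944] 0.10976638809528633 158.7517578048918
2862.0 [[422, 185], [409, 204], [415, 202], [418, 208], [409, 208], [405, 222], [322, 204], [317, 231], [409, 246], [410, 237], [417, 240]]
```

View pics/ja.png

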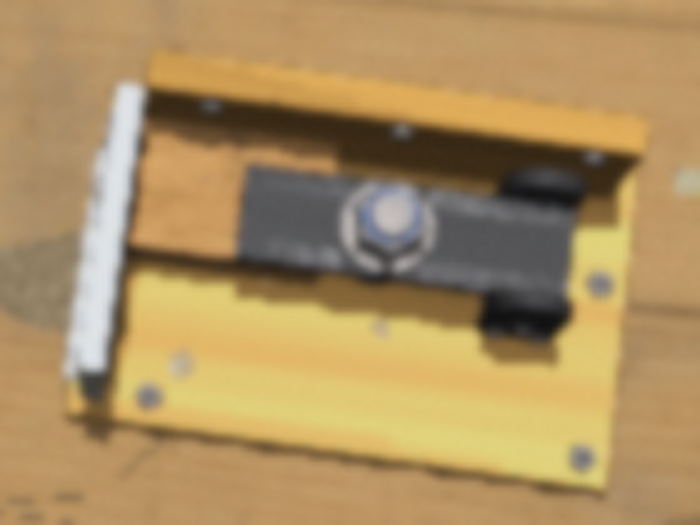

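View pics/jb.png

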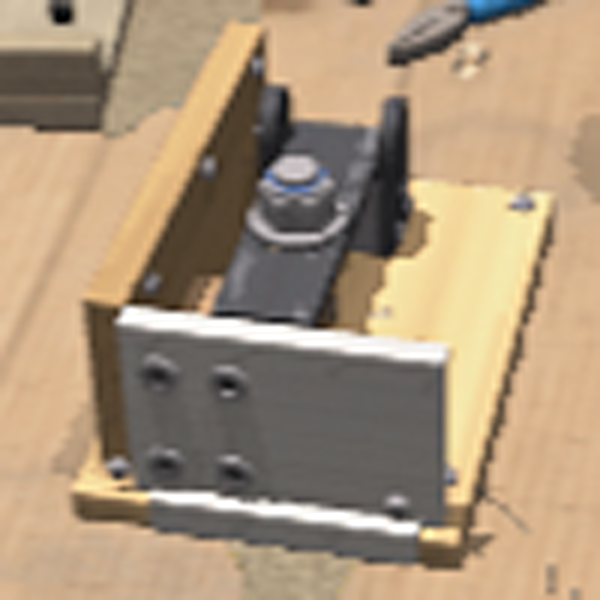

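The crops show the stud top at ja (397,212), i.e. top pixel (374.4,192.4), the flange centre near ja (388,225), and the stud top in the side view near (304.8,183). The bush plate is on the left and the guide cheeks are on the right.

```bash
python3 - <<'E'
from h import *
import pickle
a,b=pickle.load(open("i.pkl","rb"))
fa=lambda x,y:((x+.5)/5+295-.5,(y+.5)/5+150-.5)
fb=lambda x,y:((x+.5)/6+255-.5,(y+.5)/6+155-.5)
print("stud",onz(a,fa(397,212),.095),onz(b,fb(299,166),.095))
o1,d1=ray(a,fa(397,212));o2,d2=ray(b,fb(299,166))
s=np.linalg.lstsq(np.c_[d1,-d2],o2-o1,rcond=None)[0];print("tri",o1+d1*s[0],o2+d2*s[1])
print("flange",onz(a,fa(388,228),.069),onz(b,fb(300,213),.069))
for n,p,q,z in(("fence",(150,92),(640,155),.1),("fenceback",(155,52),(645,120),.1),("base",(75,418),(605,490),.015)):
    P,Q=onz(a,fa(*p),z),onz(a,fa(*q),z);v=Q-P
    print(n,P,Q,np.linalg.norm(v),np.degrees(np.arctan2(v[0],-v[1])))
P,Q=onz(b,fb(445,349),.1),onz(b,fb(118,322),.1);print("plate",P,Q)
# ring/handle direction check: side end of grip
m=cv2.cvtColor(b["pixels"],cv2.COLOR_BGR2HSV)
print(proj(a,(.561,.292,.022)),proj(b,(.561,.292,.022)))
E
```

```text
stud [ 0.5899326  -0.01082316  0.095     ] [ 0.59190501 -0.01243228  0.095     ]
tri [ 0.58974698 -0.01075713  0.09574096] [ 0.5915327  -0.0106745   0.09618094]
flange [ 0.58877915 -0.00964332  0.069     ] [ 0.59285003 -0.0149609   0.069     ]
fence [0.63284666 0.10085753 0.1       ] [ 0.62360857 -0.11377093  0.1       ] 0.21482718416230348 -2.464618303476293
fenceback [0.65122804 0.10027212 0.1       ] [ 0.63957536 -0.1152023   0.1       ] 0.2157892738547799 -3.095493261059028
base [0.4996109  0.12274396 0.015     ] [ 0.48846005 -0.12086567  0.015     ] 0.2438647035769241 -2.6207951956902114
plate [0.51258979 0.11055076 0.1       ] [0.63915823 0.11144121 0.1       ]
[239.11337952 200.04516282] [292.95724343 295.04754869]
```

```bash
cat >> h.py <<'E'
from scipy.spatial.transform import Rotation as Ro
def show():
    s=get_state();R=Ro.from_quat(np.roll(s["ee_rot"],-1)).as_matrix()
    print("t",round(s["clock"],2),"p",np.round(s["position"],4),"y_yaw",round(np.degrees(np.arctan2(R[1,1],R[0,1])),2),"zax",np.round(R[:,2],3),"q6",round(s["qpos"][5],3),"F",np.round(s["contact_force"],2),"M",np.round(s["moment"],3),"w",round(s["width"],4),"g",np.round(s["gripper_force"],1))
    return s,R
E
python3 -c "
from h import *
s,R=show();print(s['qpos']);print(R)
w=optics.get_image('wrist');print(w['T_tool_cam'],w['K'],w['k1'])"
```

```text
t 0.1 p [ 0.2342 -0.5246  0.2305] y_yaw -65.95 zax [-0.     0.002 -1.   ] q6 -0.121 F [-1.02  0.99 -1.1 ] M [-0.006 -0.044  0.026] w 0.0853 g 0.0
[-1.27198459e+00  2.76563629e-01  1.50600333e+00  7.24331218e-06
  1.36071358e+00 -1.21023134e-01]
[[ 9.13156931e-01  4.07607873e-01 -4.90118585e-04]
 [ 4.07608113e-01 -9.13155527e-01  1.61517849e-03]
 [ 2.10804972e-04 -1.67468774e-03 -9.99998575e-01]]
[[-9.12295043e-04 -9.61875985e-01 -2.73484474e-01  6.98437628e-02]
 [ 9.99999582e-01 -8.60232051e-04 -3.10284927e-04  1.09594546e-03]
 [ 6.31955096e-05 -2.73484643e-01  9.61876367e-01 -1.43908875e-01]
 [ 0.00000000e+00  0.00000000e+00  0.00000000e+00  1.00000000e+00]] [[303.64241309   0.         319.46195953]
 [  0.         303.64241309 194.10883082]
 [  0.           0.           1.        ]] -0.04309566016961875
```

Request:
{"op": "send_rows", "data": {"increments": [{"gripper": -1,"linear": [0.04,0.145,-0.005],"delta_rot": [0,0,0.4]},{"gripper": -1,"linear": [0.076,0.285,-0.01],"delta_rot": [0,0,0.78]},{"gripper": -1,"linear": [0.115,0.43,-0.02],"delta_rot": [0,0,1.0]},{"gripper": -1,"linear": [0.115,0.43,-0.02],"delta_rot": [0,0,1.0]},{"gripper": -1,"linear": [0.115,0.43,-0.02],"delta_rot": [0,0,1.0]},{"gripper": -1,"linear": [0.115,0.43,-0.02],"delta_rot": [0,0,1.0]},{"gripper": -1,"linear": [0.115,0.43,-0.02],"delta_rot": [0,0,1.0]},{"gripper": -1,"linear": [0.115,0.43,-0.02],"delta_rot": [0,0,1.0]}]}}

```text
clock: 0.95
position: [0.3375, -0.1371, 0.2135]
ee_rot: [0.0, 0.758, 0.652, 0.0]
contact_force: [1.6, 0.0, -0.0]
width: 0.0856
gripper_force: 0.0
```

```bash
python3 -c "
from h import *
show()"
```

```text
t 0.95 p [ 0.3375 -0.1371  0.2135] y_yaw -8.62 zax [ 0.001 -0.    -1.   ] q6 -0.428 F [ 1.59  0.03 -0.03] M [-0.051  0.017  0.007] w 0.0856 g 0.0
```

Request:
{"op": "send_rows", "data": {"increments": [{"gripper": -1,"linear": [0.09,0.34,-0.05],"delta_rot": [0,0,1.0]},{"gripper": -1,"linear": [0.09,0.34,-0.05],"delta_rot": [0,0,1.0]},{"gripper": -1,"linear": [0.09,0.34,-0.05],"delta_rot": [0,0,1.0]},{"gripper": -1,"linear": [0.09,0.34,-0.05],"delta_rot": [0,0,1.0]},{"gripper": -1,"linear": [0.09,0.34,-0.05],"delta_rot": [0,0,1.0]},{"gripper": -1,"linear": [0.09,0.34,-0.05],"delta_rot": [0,0,1.0]},{"gripper": -1,"linear": [0.09,0.34,-0.05],"delta_rot": [0,0,1.0]},{"gripper": -1,"linear": [0.09,0.34,-0.05],"delta_rot": [0,0,1.0]}]}}

```text
clock: 1.75
position: [0.4284, 0.2058, 0.1626]
ee_rot: [-0.0, 0.35, 0.937, 0.001]
contact_force: [0.0, -0.0, 0.6]
width: 0.0852
gripper_force: 0.0
```

Request:
{"op": "send_rows", "data": {"increments": [{"gripper": -1,"linear": [0.035,0.127,-0.013],"delta_rot": [0,0,0.346]},{"gripper": -1,"linear": [0.035,0.127,-0.013],"delta_rot": [0,0,0.346]},{"gripper": -1,"linear": [0.035,0.127,-0.013],"delta_rot": [0,0,0.346]},{"gripper": -1,"linear": [0.035,0.127,-0.013],"delta_rot": [0,0,0.346]},{"gripper": -1,"linear": [0.035,0.127,-0.013],"delta_rot": [0,0,0.346]}]}}

```text
clock: 2.25
position: [0.4622, 0.3273, 0.1499]
ee_rot: [-0.001, 0.187, 0.982, -0.001]
contact_force: [-0.0, -0.1, -0.2]
width: 0.0854
gripper_force: 0.0
```

```bash
cat >> h.py <<'E'
def wrist():
    s,R=show();w=optics.get_image("wrist");T=np.array(w["T_tool_cam"])
    Rc=R@T[:3,:3];o=np.array(s["position"])+R@T[:3,3]
    w["rvec"]=cv2.Rodrigues(Rc.T)[0];w["tvec"]=-Rc.T@o
    return w
E
python3 -c "
from h import *
w=wrist();cv2.imwrite('pics/w1.png',w['pixels'])
print(proj(w,(.561,.292,.022)),proj(w,(.463,.3305,.028)),proj(w,(.361,.371,.028)))
import pickle;pickle.dump(w,open('w1.pkl','wb'))"
```

```text
t 2.25 p [0.4622 0.3273 0.1499] y_yaw 68.47 zax [-0.002 -0.002 -1.   ] q6 -0.701 F [-0.04 -0.07 -0.2 ] M [ 0.054 -0.028  0.014] w 0.0854 g 0.0
[323.58561902 284.63823467] [323.83758812 185.98720084] [324.5076299  55.0427591]
```

View pics/w1.png

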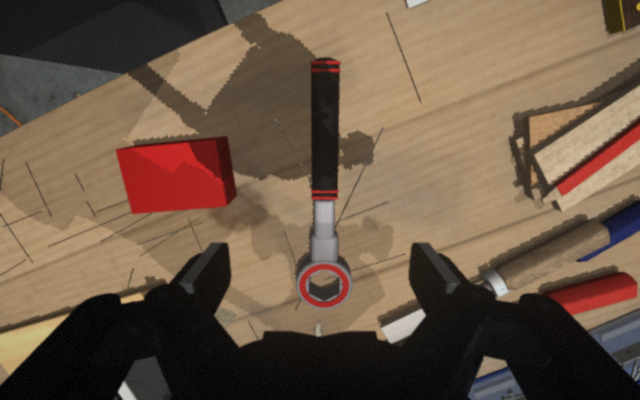

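The wrist picture shows the handle upright between the fingers, with the ring at (324,285), the grip running from (325,60) to (325,198), and predictions within a pixel or two.

```bash
python3 - <<'E'
from h import *
import pickle
w=pickle.load(open("w1.pkl","rb"));h=cv2.cvtColor(w["pixels"],cv2.COLOR_BGR2HSV)
red=((h[...,0]<8)|(h[...,0]>172))&(h[...,1]>130)&(h[...,2]>90)
def pts(m,x0,y0,x1,y1,z):
    k=np.zeros_like(m);k[y0:y1,x0:x1]=1;p=np.argwhere(m&k)[:,::-1]
    return np.array([onz(w,q,z)[:2] for q in p]).astype(np.float32)
P=pts(red,290,255,360,312,.022);c,r=cv2.minEnclosingCircle(P);print("ring",c,r)
c=np.array(c)
for b in((300,186,350,202),(300,55,350,75)):
    Q=pts(red,*b,.028);q=Q.mean(0);d=q-c;print("red band",q,np.linalg.norm(d),np.degrees(np.arctan2(d[1],d[0])))
m=h[...,2]<55
Q=pts(m,306,80,346,180,.028);q=Q.mean(0);d=q-c;print("grip",q,np.linalg.norm(d),np.degrees(np.arctan2(d[1],d[0])))
E
```

```text
ring (0.5622072219848633, 0.29154878854751587) 0.025187861174345016
red band [0.4706936  0.32788834] 0.09846475582806814 158.34225034330046
red band [0.3692578  0.37145084] 0.20883920732227998 157.50512296514398
grip [0.41644233 0.3490614 ] 0.15670067906858023 158.46792116484667
```

Request:
{"op": "send_rows", "data": {"increments": [{"gripper": -1,"linear": [0.002,0.003,-0.05],"delta_rot": [0,0,-0.005]},{"gripper": -1,"linear": [0.002,0.003,-0.1],"delta_rot": [0,0,-0.005]},{"gripper": -1,"linear": [0.002,0.003,-0.13],"delta_rot": [0,0,-0.005]},{"gripper": -1,"linear": [0.002,0.003,-0.145],"delta_rot": [0,0,-0.005]},{"gripper": -1,"linear": [0.002,0.003,-0.145],"delta_rot": [0,0,-0.005]},{"gripper": 1,"linear": [0.002,0.003,-0.145],"delta_rot": [0,0,-0.005]},{"gripper": 1,"linear": [0.002,0.003,-0.145],"delta_rot": [0,0,-0.005]},{"gripper": 1,"linear": [0.002,0.003,-0.145],"delta_rot": [0,0,-0.005]}], "newtons": 50}}

```text
clock: 3.1
position: [0.4656, 0.3311, 0.0071]
ee_rot: [0.001, 0.189, 0.982, 0.001]
contact_force: [0.6, -0.9, 0.4]
width: 0.044
gripper_force: 0.0
```

Request:
{"op": "send_rows", "data": {"increments": [{"gripper": 1,"linear": [0,0,0],"delta_rot": [0,0,0]},{"gripper": 1,"linear": [0,0,0],"delta_rot": [0,0,0]},{"gripper": 1,"linear": [0,0,0],"delta_rot": [0,0,0]},{"gripper": 1,"linear": [0,0,0],"delta_rot": [0,0,0]},{"gripper": 1,"linear": [0,0,0],"delta_rot": [0,0,0]}]}}

```text
clock: 3.6
position: [0.4652, 0.3311, 0.0067]
ee_rot: [0.001, 0.189, 0.982, 0.0]
contact_force: [0.3, -1.0, 6.2]
width: 0.0225
gripper_force: 51.5
```

```bash
python3 -c "
from h import *
show()"
```

```text
t 3.6 p [0.4652 0.3311 0.0067] y_yaw 68.2 zax [ 0.002  0.001 -1.   ] q6 -0.693 F [ 0.26 -1.    6.16] M [-0.188  0.082 -0.007] w 0.0225 g 51.5
```

Request:
{"op": "send_rows", "data": {"increments": [{"gripper": 1,"linear": [0,0,0.01],"delta_rot": [0,0,0]},{"gripper": 1,"linear": [0,0,0.03],"delta_rot": [0,0,0]},{"gripper": 1,"linear": [0,0,0.06],"delta_rot": [0,0,0]},{"gripper": 1,"linear": [0,0,0.1],"delta_rot": [0,0,0]},{"gripper": 1,"linear": [0,0,0.125],"delta_rot": [0,0,0]},{"gripper": 1,"linear": [0,0,0.13],"delta_rot": [0,0,0]},{"gripper": 1,"linear": [0,0,0.13],"delta_rot": [0,0,0]}]}}

```text
clock: 4.3
position: [0.4644, 0.3309, 0.1359]
ee_rot: [0.0, 0.189, 0.982, 0.0]
contact_force: [-0.4, -0.0, -3.6]
width: 0.0229
gripper_force: 50.3
```

```bash
python3 -c "
from h import *
w=wrist();cv2.imwrite('pics/w2.png',w['pixels'])
b=optics.get_image('side')
A=np.hstack([cv2.resize(w['pixels'],None,fx=.6,fy=.6),b['pixels'][110:350,190:590][:, :400]])
cv2.imwrite('pics/c2.png',A);print(A.shape)
"
```

```text
t 4.3 p [0.4644 0.3309 0.1359] y_yaw 68.18 zax [ 0.     0.001 -1.   ] q6 -0.693 F [-0.4  -0.02 -3.65] M [0.05  0.141 0.021] w 0.0229 g 50.3
(240, 784, 3)
```

View pics/c2.png

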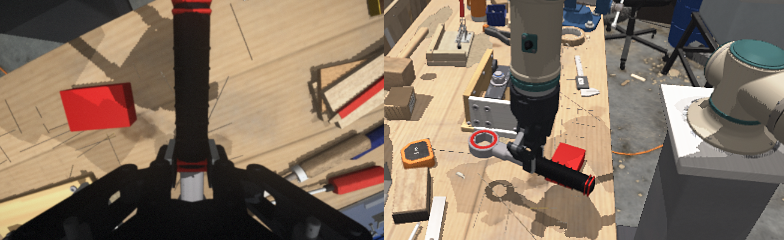

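Request:
{"op": "send_rows", "data": {"increments": [{"gripper": 1,"linear": [0.002,-0.02,0],"delta_rot": [0,0,0.05]},{"gripper": 1,"linear": [0.006,-0.055,0],"delta_rot": [0,0,0.13]},{"gripper": 1,"linear": [0.01,-0.1,0],"delta_rot": [0,0,0.24]},{"gripper": 1,"linear": [0.014,-0.145,0],"delta_rot": [0,0,0.35]},{"gripper": 1,"linear": [0.018,-0.19,0],"delta_rot": [0,0,0.46]},{"gripper": 1,"linear": [0.022,-0.235,0],"delta_rot": [0,0,0.57]},{"gripper": 1,"linear": [0.026,-0.28,0],"delta_rot": [0,0,0.68]},{"gripper": 1,"linear": [0.031,-0.32,0],"delta_rot": [0,0,0.79]}]}}

```text
clock: 5.2
position: [0.4938, 0.0089, 0.1335]
ee_rot: [-0.002, -0.205, 0.979, 0.001]
contact_force: [0.3, 0.3, -3.6]
width: 0.023
gripper_force: 50.3
```

Request:
{"op": "send_rows", "data": {"increments": [{"gripper": 1,"linear": [0.004,-0.035,0],"delta_rot": [0,0,0.09]},{"gripper": 1,"linear": [0.006,-0.06,0],"delta_rot": [0,0,0.15]},{"gripper": 1,"linear": [0.0075,-0.075,0],"delta_rot": [0,0,0.18]},{"gripper": 1,"linear": [0.008,-0.08,0],"delta_rot": [0,0,0.19]},{"gripper": 1,"linear": [0.008,-0.08,0],"delta_rot": [0,0,0.19]}]}}

```text
clock: 5.7
position: [0.5027, -0.0692, 0.134]
ee_rot: [-0.001, -0.294, 0.956, 0.001]
contact_force: [-0.5, -0.2, -4.3]
width: 0.0231
gripper_force: 50.3
```

```bash
cat > ring.py <<'E'
from h import *
s,R=show();zt=s["position"][2]-.0067+.022
a=optics.get_image("top");b=optics.get_image("side")
cs=[]
for im,n in((a,"top"),(b,"side")):
    h=cv2.cvtColor(im["pixels"],cv2.COLOR_BGR2HSV)
    m=((h[...,0]<8)|(h[...,0]>172))&(h[...,1]>120)&(h[...,2]>80)
    e=proj(im,(.5905,-.011,zt));k=np.zeros_like(m);x,y=e.astype(int);k[y-26:y+26,x-26:x+26]=1
    p=np.argwhere(m&k)[:,::-1]
    if len(p)<10: print(n,"none",e);continue
    P=np.array([onz(im,q,zt)[:2] for q in p]).astype(np.float32);c,r=cv2.minEnclosingCircle(P);print(n,len(p),"pred",e,"ring",c,r)
    cs.append(c)
v=lambda im,x,y,w,h:cv2.resize(im["pixels"][y:y+h,x:x+w],(390,390))
ea=proj(a,(.5905,-.011,.1)).astype(int);eb=proj(b,(.5905,-.011,.1)).astype(int)
cv2.imwrite("pics/last.png",np.hstack([v(a,ea[0]-40,ea[1]-40,80,80),v(b,eb[0]-40,eb[1]-40,80,80)]))
E
python3 ring.py
```

```text
t 5.7 p [ 0.5027 -0.0692  0.134 ] y_yaw 124.24 zax [-0.003  0.001 -1.   ] q6 -2.443 F [-0.53 -0.23 -4.27] M [-0.075  0.126  0.045] w 0.0231 g 50.3
top 203 pred [376.87841682 185.58081219] ring (0.5869181156158447, -0.010986901819705963) 0.025334704667329788
side 73 pred [304.11407673 164.13229409] ring (0.5897040963172913, -0.013185343705117702) 0.025320865213871002
```

View pics/last.png

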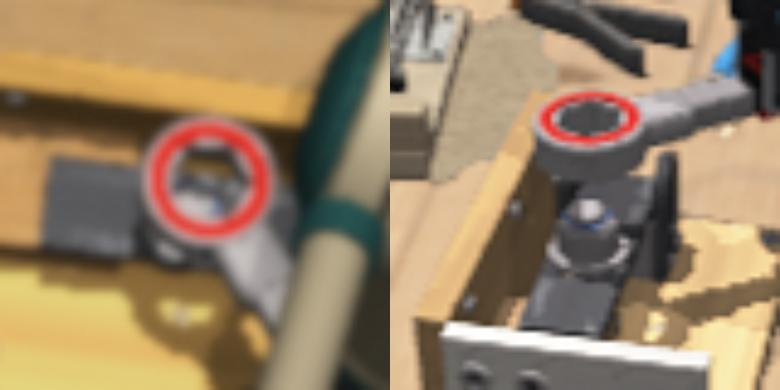

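Request:
{"op": "send_rows", "data": {"increments": [{"gripper": 1,"linear": [0.0025,0.0005,-0.01],"delta_rot": [0,0,0]},{"gripper": 1,"linear": [0.0025,0.0005,-0.022],"delta_rot": [0,0,0]},{"gripper": 1,"linear": [0.0025,0.0005,-0.03],"delta_rot": [0,0,0]},{"gripper": 1,"linear": [0.0025,0.0005,-0.036],"delta_rot": [0,0,0]},{"gripper": 1,"linear": [0.0025,0.0005,-0.04],"delta_rot": [0,0,0]},{"gripper": 1,"linear": [0.0025,0.0005,-0.04],"delta_rot": [0,0,0]}]}}

```text
clock: 6.4
position: [0.5057, -0.0684, 0.0948]
ee_rot: [-0.001, -0.295, 0.955, 0.0]
contact_force: [0.3, 0.5, -3.2]
width: 0.0229
gripper_force: 50.3
```

```bash
cat >> h.py <<'E'
def tq(S=(.5908,-.0108)):
    s,R=show();p=np.array(s["position"])[:2]-S;F=s["contact_force"];M=s["moment"]
    L=np.hypot(*p);u=p/L
    print("theta %.1f L %.4f  Tz %.3f  Frad %.2f Ftan %.2f"%(np.degrees(np.arctan2(p[1],p[0]))%360,L,M[2]+p[0]*F[1]-p[1]*F[0],F[0]*u[0]+F[1]*u[1],-F[0]*u[1]+F[1]*u[0]))
E
python3 -c "
from h import *
tq()";python3 ring.py
```

```text
t 6.4 p [ 0.5057 -0.0684  0.0948] y_yaw 124.33 zax [-0.001  0.    -1.   ] q6 -2.441 F [ 0.26  0.5  -3.19] M [-0.117  0.094  0.036] w 0.0229 g 50.3
theta 214.1 L 0.1028  Tz 0.009  Frad -0.49 Ftan -0.26
t 6.4 p [ 0.5057 -0.0684  0.0948] y_yaw 124.33 zax [-0.001  0.    -1.   ] q6 -2.441 F [ 0.26  0.5  -3.19] M [-0.117  0.094  0.036] w 0.0229 g 50.3
top 189 pred [374.84429615 190.09824845] ring (0.589185893535614, -0.009908784180879593) 0.025270890444517136
side 82 pred [304.6539186  177.58599273] ring (0.5930978059768677, -0.013952930457890034) 0.0252310112118721
```

Request:
{"op": "send_rows", "data": {"increments": [{"gripper": 1,"linear": [0,0,-0.002],"delta_rot": [0,0,0]},{"gripper": 1,"linear": [0,0,-0.004],"delta_rot": [0,0,0]},{"gripper": 1,"linear": [0,0,-0.006],"delta_rot": [0,0,0]},{"gripper": 1,"linear": [0,0,-0.006],"delta_rot": [0,0,0]}]}}

```text
clock: 6.9
position: [0.5066, -0.0686, 0.0898]
ee_rot: [0.001, -0.295, 0.955, -0.0]
contact_force: [-0.3, 0.2, -0.8]
width: 0.0229
gripper_force: 50.7
```

```bash
python3 -c "
from h import *
tq()"
```

```text
t 6.9 p [ 0.5066 -0.0686  0.0898] y_yaw 124.32 zax [ 0.001  0.    -1.   ] q6 -2.441 F [-0.3  0.2 -0.8] M [ 0.017 -0.054  0.018] w 0.0229 g 50.7
theta 214.5 L 0.1022  Tz -0.016  Frad 0.13 Ftan -0.34
```

```bash
cat > arc.py <<'E'
import sys,numpy as np
t0,t1,n,L=map(float,sys.argv[1:5]);dz=float(sys.argv[5]) if len(sys.argv)>5 else 0
for i in range(1,int(n)+1):
    t=t0+(t1-t0)*i/n;a,b=np.radians([t,t0])
    print([round(float(x),4) for x in (L*(np.cos(a)-np.cos(b)),L*(np.sin(a)-np.sin(b)),dz*i/n)],"rz",round(float(a-b),3))
E
python3 arc.py 214.2 190.2 6 .103
```

```text
[-0.0038, 0.0061, 0.0] rz -0.07
[-0.0072, 0.0124, 0.0] rz -0.14
[-0.0102, 0.019, 0.0] rz -0.209
[-0.0127, 0.0257, 0.0] rz -0.279
[-0.0147, 0.0326, 0.0] rz -0.349
[-0.0162, 0.0397, 0.0] rz -0.419
```

Request:
{"op": "send_rows", "data": {"increments": [{"gripper": 1,"linear": [0,0,-0.001],"delta_rot": [0,0,0]},{"gripper": 1,"linear": [0,0,-0.002],"delta_rot": [0,0,0]}]}}

```text
clock: 7.1
position: [0.507, -0.0687, 0.0884]
ee_rot: [0.001, -0.295, 0.955, -0.0]
contact_force: [-2.6, -0.3, 4.0]
width: 0.0228
gripper_force: 51.2
```

Request:
{"op": "send_rows", "data": {"increments": [{"gripper": 1,"linear": [-0.002,0.003,0],"delta_rot": [0,0,-0.035]},{"gripper": 1,"linear": [-0.0038,0.0061,0],"delta_rot": [0,0,-0.07]},{"gripper": 1,"linear": [-0.0056,0.0092,0],"delta_rot": [0,0,-0.105]},{"gripper": 1,"linear": [-0.0072,0.0124,0],"delta_rot": [0,0,-0.14]},{"gripper": 1,"linear": [-0.0072,0.0124,0],"delta_rot": [0,0,-0.14]}]}}

```text
clock: 7.6
position: [0.4996, -0.056, 0.0883]
ee_rot: [0.001, -0.228, 0.974, -0.0]
contact_force: [-1.0, 1.1, 3.5]
width: 0.0231
gripper_force: 51.2
```

```bash
python3 -c "
from h import *
tq()"; python3 arc.py 206.4 182.4 6 .103
```

```text
t 7.6 p [ 0.4996 -0.056   0.0883] y_yaw 116.33 zax [ 0.002 -0.    -1.   ] q6 -2.281 F [-0.98  1.05  3.46] M [ 0.285 -0.242  0.103] w 0.0231 g 51.2
theta 206.4 L 0.1018  Tz -0.037  Frad 0.41 Ftan -1.38
[-0.003, 0.0065, 0.0] rz -0.07
[-0.0055, 0.0133, 0.0] rz -0.14
[-0.0075, 0.0202, 0.0] rz -0.209
[-0.009, 0.0272, 0.0] rz -0.279
[-0.0101, 0.0343, 0.0] rz -0.349
[-0.0107, 0.0415, 0.0] rz -0.419
```

Still resting on top; continue clockwise.

Request:
{"op": "send_rows", "data": {"increments": [{"gripper": 1,"linear": [-0.0015,0.0032,0],"delta_rot": [0,0,-0.035]},{"gripper": 1,"linear": [-0.003,0.0065,0],"delta_rot": [0,0,-0.07]},{"gripper": 1,"linear": [-0.0043,0.01,0],"delta_rot": [0,0,-0.105]},{"gripper": 1,"linear": [-0.0055,0.0133,0],"delta_rot": [0,0,-0.14]},{"gripper": 1,"linear": [-0.0055,0.0133,0],"delta_rot": [0,0,-0.14]}]}}

```text
clock: 8.1
position: [0.4941, -0.0428, 0.0881]
ee_rot: [0.001, -0.159, 0.987, -0.0]
contact_force: [-1.1, 0.5, 3.6]
width: 0.0227
gripper_force: 51.3
```

```bash
python3 -c "
from h import *
tq()"; python3 arc.py 198.4 174.4 6 .103
```

```text
t 8.1 p [ 0.4941 -0.0428  0.0881] y_yaw 108.35 zax [ 0.002 -0.    -1.   ] q6 -2.118 F [-1.08  0.52  3.61] M [ 0.225 -0.31   0.054] w 0.0227 g 51.3
theta 198.3 L 0.1019  Tz -0.031  Frad 0.86 Ftan -0.84
[-0.002, 0.0069, 0.0] rz -0.07
[-0.0036, 0.0139, 0.0] rz -0.14
[-0.0046, 0.021, 0.0] rz -0.209
[-0.0052, 0.0282, 0.0] rz -0.279
[-0.0052, 0.0354, 0.0] rz -0.349
[-0.0048, 0.0426, 0.0] rz -0.419
```

Request:
{"op": "send_rows", "data": {"increments": [{"gripper": 1,"linear": [-0.001,0.0034,0],"delta_rot": [0,0,-0.035]},{"gripper": 1,"linear": [-0.002,0.0069,0],"delta_rot": [0,0,-0.07]},{"gripper": 1,"linear": [-0.0028,0.0104,0],"delta_rot": [0,0,-0.105]},{"gripper": 1,"linear": [-0.0036,0.0139,0],"delta_rot": [0,0,-0.14]},{"gripper": 1,"linear": [-0.0036,0.0139,0],"delta_rot": [0,0,-0.14]}]}}

```text
clock: 8.6
position: [0.4904, -0.0289, 0.0879]
ee_rot: [0.001, -0.09, 0.996, -0.0]
contact_force: [-0.9, 0.5, 3.1]
width: 0.023
gripper_force: 51.2
```

```bash
python3 -c "
from h import *
tq()"; python3 arc.py 190.4 166.4 6 .103
```

```text
t 8.6 p [ 0.4904 -0.0289  0.0879] y_yaw 100.36 zax [ 0.001 -0.    -1.   ] q6 -1.953 F [-0.86  0.52  3.11] M [ 0.319 -0.266  0.107] w 0.023 g 51.2
theta 190.2 L 0.1020  Tz 0.039  Frad 0.75 Ftan -0.66
[-0.0011, 0.0071, 0.0] rz -0.07
[-0.0016, 0.0143, 0.0] rz -0.14
[-0.0017, 0.0215, 0.0] rz -0.209
[-0.0012, 0.0286, 0.0] rz -0.279
[-0.0002, 0.0358, 0.0] rz -0.349
[0.0012, 0.0428, 0.0] rz -0.419
```

Request:
{"op": "send_rows", "data": {"increments": [{"gripper": 1,"linear": [-0.0005,0.0035,0],"delta_rot": [0,0,-0.035]},{"gripper": 1,"linear": [-0.0011,0.0071,0],"delta_rot": [0,0,-0.07]},{"gripper": 1,"linear": [-0.0013,0.0107,0],"delta_rot": [0,0,-0.105]},{"gripper": 1,"linear": [-0.0016,0.0143,0],"delta_rot": [0,0,-0.14]},{"gripper": 1,"linear": [-0.0016,0.0143,0],"delta_rot": [0,0,-0.14]}]}}

```text
clock: 9.1
position: [0.4878, -0.0145, 0.0866]
ee_rot: [-0.001, -0.021, 1.0, 0.0]
contact_force: [0.9, 1.2, -4.0]
width: 0.023
gripper_force: 50.3
```

```bash
python3 -c "
from h import *
tq()"; python3 arc.py 182.4 158.4 6 .103
```

```text
t 9.1 p [ 0.4878 -0.0145  0.0866] y_yaw 92.36 zax [-0.002  0.    -1.   ] q6 -1.785 F [ 0.91  1.16 -4.  ] M [ 0.205 -0.101  0.11 ] w 0.023 g 50.3
theta 182.1 L 0.1030  Tz -0.006  Frad -0.95 Ftan -1.12
[-0.0001, 0.0072, 0.0] rz -0.07
[0.0004, 0.0144, 0.0] rz -0.14
[0.0014, 0.0215, 0.0] rz -0.209
[0.0028, 0.0285, 0.0] rz -0.279
[0.0047, 0.0355, 0.0] rz -0.349
[0.0071, 0.0422, 0.0] rz -0.419
```

Request:
{"op": "send_rows", "data": {"increments": [{"gripper": 1,"linear": [0,0,-0.003],"delta_rot": [0,0,0]},{"gripper": 1,"linear": [0,0,-0.006],"delta_rot": [0,0,0]},{"gripper": 1,"linear": [0,0,-0.008],"delta_rot": [0,0,0]},{"gripper": 1,"linear": [0,0,-0.008],"delta_rot": [0,0,0]}]}}

```text
clock: 9.5
position: [0.488, -0.0146, 0.079]
ee_rot: [-0.0, -0.02, 1.0, 0.0]
contact_force: [1.0, 2.5, -3.9]
width: 0.0229
gripper_force: 50.4
```

```bash
python3 -c "
from h import *
tq()"
```

```text
t 9.5 p [ 0.488  -0.0146  0.079 ] y_yaw 92.26 zax [-0.001  0.001 -1.   ] q6 -1.783 F [ 1.02  2.52 -3.91] M [ 0.367 -0.054  0.322] w 0.0229 g 50.4
theta 182.1 L 0.1029  Tz 0.067  Frad -1.11 Ftan -2.48
```

Request:
{"op": "send_rows", "data": {"increments": [{"gripper": 1,"linear": [0.0003,0.0008,0],"delta_rot": [0,0,0]},{"gripper": 1,"linear": [0.0003,0.0008,-0.002],"delta_rot": [0,0,0]},{"gripper": 1,"linear": [0.0003,0.0008,-0.003],"delta_rot": [0,0,0]},{"gripper": 1,"linear": [0.0003,0.0008,-0.003],"delta_rot": [0,0,0]}]}}

```text
clock: 9.9
position: [0.4882, -0.0141, 0.0763]
ee_rot: [-0.0, -0.02, 1.0, -0.0]
contact_force: [-0.7, -0.1, -3.6]
width: 0.0232
gripper_force: 50.3
```

```bash
python3 -c "
from h import *
tq()"; python3 ring.py
```

```text
t 9.9 p [ 0.4882 -0.0141  0.0763] y_yaw 92.24 zax [-0.001 -0.    -1.   ] q6 -1.781 F [-0.74 -0.1  -3.61] M [ 0.022  0.148 -0.005] w 0.0232 g 50.3
theta 181.8 L 0.1027  Tz 0.002  Frad 0.74 Ftan 0.08
t 9.9 p [ 0.4882 -0.0141  0.0763] y_yaw 92.24 zax [-0.001 -0.    -1.   ] q6 -1.781 F [-0.74 -0.1  -3.61] M [ 0.022  0.148 -0.005] w 0.0232 g 50.3
top none [373.93534722 192.11714846]
side 80 pred [304.89988698 183.70266959] ring (0.5936513543128967, -0.014278422109782696) 0.02586790919303894
```

Request:
{"op": "send_rows", "data": {"increments": [{"gripper": 1,"linear": [0,0,-0.001],"delta_rot": [0,0,0]},{"gripper": 1,"linear": [0,0,-0.002],"delta_rot": [0,0,0]},{"gripper": 1,"linear": [0,0,-0.002],"delta_rot": [0,0,0]}]}}

```text
clock: 10.3
position: [0.4883, -0.014, 0.0748]
ee_rot: [-0.0, -0.02, 1.0, -0.0]
contact_force: [-3.2, -0.8, 0.3]
width: 0.023
gripper_force: 50.9
```

```bash
python3 -c "
from h import *
tq()"; python3 arc.py 181.8 141.8 8 .103 ; python3 arc.py 176.8 216.8 5 .103
```

```text
t 10.3 p [ 0.4883 -0.014   0.0748] y_yaw 92.25 zax [-0. -0. -1.] q6 -1.781 F [-3.17 -0.85  0.35] M [0.031 0.231 0.026] w 0.023 g 50.9
theta 181.8 L 0.1025  Tz 0.103  Frad 3.20 Ftan 0.75
[0.0001, 0.009, 0.0] rz -0.087
[0.001, 0.0179, 0.0] rz -0.175
[0.0027, 0.0268, 0.0] rz -0.262
[0.0051, 0.0354, 0.0] rz -0.349
[0.0083, 0.0438, 0.0] rz -0.436
[0.0122, 0.0519, 0.0] rz -0.524
[0.0168, 0.0596, 0.0] rz -0.611
[0.022, 0.0669, 0.0] rz -0.698
[0.0002, -0.0144, 0.0] rz 0.14
[0.0024, -0.0286, 0.0] rz 0.279
[0.0066, -0.0423, 0.0] rz 0.419
[0.0126, -0.0554, 0.0] rz 0.559
[0.0204, -0.0674, 0.0] rz 0.698
```

Request:
{"op": "send_rows", "data": {"increments": [{"gripper": 1,"linear": [-0.0005,0.009,-0.0001],"delta_rot": [0,0,-0.087]},{"gripper": 1,"linear": [0.0005,0.0179,-0.0003],"delta_rot": [0,0,-0.175]},{"gripper": 1,"linear": [0.0022,0.0268,-0.0004],"delta_rot": [0,0,-0.262]},{"gripper": 1,"linear": [0.0022,0.0268,-0.0004],"delta_rot": [0,0,-0.262]}]}}

```text
clock: 10.7
position: [0.4905, 0.0128, 0.0744]
ee_rot: [-0.0, 0.11, 0.994, -0.001]
contact_force: [-2.8, -3.0, 1.1]
width: 0.0229
gripper_force: 50.9
```

```bash
python3 -c "
from h import *
tq()"; python3 arc.py 166.8 141.8 5 .103
```

```text
t 10.7 p [0.4905 0.0128 0.0744] y_yaw 77.33 zax [-0.    -0.001 -1.   ] q6 -1.464 F [-2.83 -2.96  1.14] M [-0.454  0.325 -0.039] w 0.0229 g 50.9
theta 166.7 L 0.1030  Tz 0.325  Frad 2.08 Ftan 3.53
[0.0024, 0.0087, 0.0] rz -0.087
[0.0056, 0.0171, 0.0] rz -0.175
[0.0095, 0.0252, 0.0] rz -0.262
[0.0141, 0.0329, 0.0] rz -0.349
[0.0193, 0.0402, 0.0] rz -0.436
```

Request:
{"op": "send_rows", "data": {"increments": [{"gripper": 1,"linear": [0.002,0.0087,-0.0001],"delta_rot": [0,0,-0.087]},{"gripper": 1,"linear": [0.005,0.0171,-0.0003],"delta_rot": [0,0,-0.175]},{"gripper": 1,"linear": [0.009,0.0252,-0.0004],"delta_rot": [0,0,-0.262]},{"gripper": 1,"linear": [0.0136,0.0329,-0.0006],"delta_rot": [0,0,-0.349]},{"gripper": 1,"linear": [0.0136,0.0329,-0.0006],"delta_rot": [0,0,-0.349]}]}}

```text
clock: 11.2
position: [0.5042, 0.0457, 0.0737]
ee_rot: [-0.0, 0.281, 0.96, -0.0]
contact_force: [-2.8, -2.4, 1.8]
width: 0.0229
gripper_force: 51.0
```

```bash
python3 -c "
from h import *
tq()"; python3 arc.py 146.8 212.8 12 .103
```

```text
t 11.2 p [0.5042 0.0457 0.0737] y_yaw 57.4 zax [-0.001 -0.001 -1.   ] q6 -1.048 F [-2.84 -2.37  1.77] M [-0.323  0.275  0.003] w 0.0229 g 51.0
theta 146.9 L 0.1034  Tz 0.369  Frad 1.08 Ftan 3.54
[-0.005, -0.0085, 0.0] rz 0.096
[-0.0092, -0.0175, 0.0] rz 0.192
[-0.0125, -0.0268, 0.0] rz 0.288
[-0.0149, -0.0364, 0.0] rz 0.384
[-0.0163, -0.0462, 0.0] rz 0.48
[-0.0168, -0.056, 0.0] rz 0.576
[-0.0164, -0.0659, 0.0] rz 0.672
[-0.015, -0.0757, 0.0] rz 0.768
[-0.0127, -0.0853, 0.0] rz 0.864
[-0.0094, -0.0946, 0.0] rz 0.96
[-0.0053, -0.1036, 0.0] rz 1.056
[-0.0004, -0.1122, 0.0] rz 1.152
```

Request:
{"op": "send_rows", "data": {"increments": [{"gripper": 1,"linear": [-0.005,-0.0085,0.0003],"delta_rot": [0,0,0.096]},{"gripper": 1,"linear": [-0.0092,-0.0175,0.0003],"delta_rot": [0,0,0.192]},{"gripper": 1,"linear": [-0.0125,-0.0268,0.0003],"delta_rot": [0,0,0.288]},{"gripper": 1,"linear": [-0.0149,-0.0364,0.0003],"delta_rot": [0,0,0.384]},{"gripper": 1,"linear": [-0.0163,-0.0462,0.0003],"delta_rot": [0,0,0.48]},{"gripper": 1,"linear": [-0.0168,-0.056,0.0003],"delta_rot": [0,0,0.576]},{"gripper": 1,"linear": [-0.0164,-0.0659,0.0003],"delta_rot": [0,0,0.672]},{"gripper": 1,"linear": [-0.0164,-0.0659,0.0003],"delta_rot": [0,0,0.672]}]}}

```text
clock: 12.0
position: [0.4885, -0.0207, 0.0739]
ee_rot: [0.001, -0.05, 0.999, 0.001]
contact_force: [-0.3, 2.9, -1.5]
width: 0.0228
gripper_force: 50.7
```

```bash
python3 -c "
from h import *
tq()"; python3 arc.py 185.3 213.3 5 .103;python3 arc.py 213.3 143.3 14 .103
```

```text
t 12.0 p [ 0.4885 -0.0207  0.0739] y_yaw 95.78 zax [ 0.001  0.001 -1.   ] q6 -1.859 F [-0.26  2.91 -1.47] M [ 0.41  -0.065  0.172] w 0.0228 g 50.7
theta 185.5 L 0.1028  Tz -0.129  Frad -0.02 Ftan -2.93
[0.0014, -0.01, 0.0] rz 0.098
[0.0038, -0.0197, 0.0] rz 0.195
[0.0071, -0.0292, 0.0] rz 0.293
[0.0114, -0.0384, 0.0] rz 0.391
[0.0165, -0.047, 0.0] rz 0.489
[-0.0046, 0.0077, 0.0] rz -0.087
[-0.0085, 0.0158, 0.0] rz -0.175
[-0.0117, 0.0242, 0.0] rz -0.262
[-0.0141, 0.0329, 0.0] rz -0.349
[-0.0158, 0.0417, 0.0] rz -0.436
[-0.0167, 0.0506, 0.0] rz -0.524
[-0.0169, 0.0596, 0.0] rz -0.611
[-0.0162, 0.0686, 0.0] rz -0.698
[-0.0148, 0.0774, 0.0] rz -0.785
[-0.0126, 0.0861, 0.0] rz -0.873
[-0.0096, 0.0946, 0.0] rz -0.96
[-0.0059, 0.1028, 0.0] rz -1.047
[-0.0015, 0.1107, 0.0] rz -1.134
[0.0035, 0.1181, 0.0] rz -1.222
```

Request:
{"op": "send_rows", "data": {"increments": [{"gripper": 1,"linear": [0.0014,-0.0098,0],"delta_rot": [0,0,0.098]},{"gripper": 1,"linear": [0.0038,-0.0195,0],"delta_rot": [0,0,0.195]},{"gripper": 1,"linear": [0.0071,-0.029,0],"delta_rot": [0,0,0.293]},{"gripper": 1,"linear": [0.0114,-0.038,0],"delta_rot": [0,0,0.391]},{"gripper": 1,"linear": [0.0165,-0.0467,0],"delta_rot": [0,0,0.489]},{"gripper": 1,"linear": [0.0165,-0.0467,0],"delta_rot": [0,0,0.489]}]}}

```text
clock: 12.6
position: [0.5053, -0.067, 0.0739]
ee_rot: [0.001, -0.29, 0.957, 0.0]
contact_force: [0.4, 1.9, -0.4]
width: 0.0231
gripper_force: 50.8
```

Request:
{"op": "send_rows", "data": {"increments": [{"gripper": 1,"linear": [-0.0046,0.0077,0],"delta_rot": [0,0,-0.087]},{"gripper": 1,"linear": [-0.0085,0.0158,0],"delta_rot": [0,0,-0.175]},{"gripper": 1,"linear": [-0.0117,0.0242,0],"delta_rot": [0,0,-0.262]},{"gripper": 1,"linear": [-0.0141,0.0329,0],"delta_rot": [0,0,-0.349]},{"gripper": 1,"linear": [-0.0158,0.0417,-0.0001],"delta_rot": [0,0,-0.436]},{"gripper": 1,"linear": [-0.0167,0.0506,-0.0002],"delta_rot": [0,0,-0.524]},{"gripper": 1,"linear": [-0.0167,0.0506,-0.0002],"delta_rot": [0,0,-0.524]}]}}

```text
clock: 13.3
position: [0.4882, -0.0163, 0.0738]
ee_rot: [0.001, -0.032, 0.999, -0.001]
contact_force: [1.0, -4.2, -2.5]
width: 0.0227
gripper_force: 50.5
```

```bash
python3 -c "
from h import *
tq()"
```

```text
t 13.3 p [ 0.4882 -0.0163  0.0738] y_yaw 93.72 zax [ 0.002 -0.002 -1.   ] q6 -1.809 F [ 1.04 -4.19 -2.5 ] M [-0.711 -0.092 -0.179] w 0.0227 g 50.5
theta 183.0 L 0.1027  Tz 0.256  Frad -0.82 Ftan 4.24
```

```bash
python3 arc.py 183.2 143.2 8 .103
```

```text
[-0.0001, 0.009, 0.0] rz -0.087
[0.0006, 0.0179, 0.0] rz -0.175
[0.002, 0.0268, 0.0] rz -0.262
[0.0042, 0.0355, 0.0] rz -0.349
[0.0072, 0.044, 0.0] rz -0.436
[0.0109, 0.0522, 0.0] rz -0.524
[0.0153, 0.06, 0.0] rz -0.611
[0.0204, 0.0674, 0.0] rz -0.698
```

Request:
{"op": "send_rows", "data": {"increments": [{"gripper": 1,"linear": [-0.0001,0.009,-0.0004],"delta_rot": [0,0,-0.087]},{"gripper": 1,"linear": [0.0006,0.0179,-0.0007],"delta_rot": [0,0,-0.175]},{"gripper": 1,"linear": [0.002,0.0267,-0.001],"delta_rot": [0,0,-0.262]},{"gripper": 1,"linear": [0.002,0.0267,-0.001],"delta_rot": [0,0,-0.262]}]}}

```text
clock: 13.7
position: [0.4899, 0.0102, 0.073]
ee_rot: [0.0, 0.097, 0.995, -0.001]
contact_force: [-0.5, -4.2, 1.0]
width: 0.0228
gripper_force: 51.0
```

```bash
python3 -c "
from h import *
tq()"
```

```text
t 13.7 p [0.4899 0.0102 0.073 ] y_yaw 78.83 zax [ 0.001 -0.001 -1.   ] q6 -1.495 F [-0.53 -4.19  0.95] M [-0.592 -0.045 -0.084] w 0.0228 g 51.0
theta 168.2 L 0.1031  Tz 0.350  Frad -0.34 Ftan 4.21
```

```bash
python3 arc.py 168.3 143.3 5 .103
```

```text
[0.0022, 0.0087, 0.0] rz -0.087
[0.0052, 0.0172, 0.0] rz -0.175
[0.0088, 0.0254, 0.0] rz -0.262
[0.0132, 0.0332, 0.0] rz -0.349
[0.0183, 0.0407, 0.0] rz -0.436
```

Request:
{"op": "send_rows", "data": {"increments": [{"gripper": 1,"linear": [0.0022,0.0088,-0.0001],"delta_rot": [0,0,-0.087]},{"gripper": 1,"linear": [0.0051,0.0173,-0.0003],"delta_rot": [0,0,-0.175]},{"gripper": 1,"linear": [0.0051,0.0173,-0.0003],"delta_rot": [0,0,-0.175]}]}}

```text
clock: 14.0
position: [0.4948, 0.0273, 0.0727]
ee_rot: [0.0, 0.183, 0.983, -0.001]
contact_force: [-2.6, -4.2, 3.9]
width: 0.0238
gripper_force: 51.3
```

```bash
python3 -c "
from h import *
tq()"
```

```text
t 14.0 p [0.4948 0.0273 0.0727] y_yaw 68.89 zax [ 0.    -0.001 -1.   ] q6 -1.286 F [-2.61 -4.19  3.88] M [-0.755 -0.056 -0.011] w 0.0238 g 51.3
theta 158.3 L 0.1033  Tz 0.491  Frad 0.88 Ftan 4.85
```

Request:
{"op": "send_rows", "data": {"increments": [{"gripper": 1,"linear": [0.003,0.0085,0.0002],"delta_rot": [0,0,-0.087]},{"gripper": 1,"linear": [0.0067,0.0164,0.0002],"delta_rot": [0,0,-0.175]},{"gripper": 1,"linear": [0.0067,0.0164,0.0002],"delta_rot": [0,0,-0.175]}]}}

```text
clock: 14.3
position: [0.5025, 0.0432, 0.0728]
ee_rot: [0.001, 0.268, 0.963, -0.001]
contact_force: [0.4, -4.2, 2.2]
width: 0.0233
gripper_force: 51.0
```

```bash
python3 -c "
from h import *
tq()"
```

```text
t 14.3 p [0.5025 0.0432 0.0728] y_yaw 58.94 zax [ 0.002 -0.002 -1.   ] q6 -1.078 F [ 0.39 -4.21  2.24] M [-0.945 -0.252  0.217] w 0.0233 g 51.0
theta 148.5 L 0.1035  Tz 0.569  Frad -2.53 Ftan 3.39
```

```bash
python3 arc.py 148.4 186.4 7 .103;  python3 arc.py 186.4 213.4 5 .103
```

```text
[-0.0047, -0.0085, 0.0] rz 0.095
[-0.0086, -0.0175, 0.0] rz 0.189
[-0.0116, -0.0268, 0.0] rz 0.284
[-0.0137, -0.0363, 0.0] rz 0.379
[-0.015, -0.046, 0.0] rz 0.474
[-0.0153, -0.0557, 0.0] rz 0.568
[-0.0146, -0.0655, 0.0] rz 0.663
[0.0015, -0.0096, 0.0] rz 0.094
[0.004, -0.019, 0.0] rz 0.188
[0.0073, -0.0281, 0.0] rz 0.283
[0.0114, -0.0369, 0.0] rz 0.377
[0.0164, -0.0452, 0.0] rz 0.471
```

Request:
{"op": "send_rows", "data": {"increments": [{"gripper": 1,"linear": [-0.0045,-0.0088,0.0004],"delta_rot": [0,0,0.095]},{"gripper": 1,"linear": [-0.0082,-0.0178,0.0004],"delta_rot": [0,0,0.189]},{"gripper": 1,"linear": [-0.0112,-0.0268,0.0004],"delta_rot": [0,0,0.284]},{"gripper": 1,"linear": [-0.0133,-0.0363,0.0004],"delta_rot": [0,0,0.379]},{"gripper": 1,"linear": [-0.0146,-0.046,0.0004],"delta_rot": [0,0,0.474]},{"gripper": 1,"linear": [-0.0149,-0.0557,0.0004],"delta_rot": [0,0,0.568]},{"gripper": 1,"linear": [-0.0144,-0.0652,0.0004],"delta_rot": [0,0,0.663]}]}}

```text
clock: 15.0
position: [0.4886, -0.022, 0.0731]
ee_rot: [0.002, -0.061, 0.998, 0.0]
contact_force: [2.4, -1.9, -2.3]
width: 0.0231
gripper_force: 50.6
```

Request:
{"op": "send_rows", "data": {"increments": [{"gripper": 1,"linear": [0.0015,-0.0096,0],"delta_rot": [0,0,0.094]},{"gripper": 1,"linear": [0.004,-0.019,0],"delta_rot": [0,0,0.188]},{"gripper": 1,"linear": [0.0073,-0.0281,0],"delta_rot": [0,0,0.283]},{"gripper": 1,"linear": [0.0114,-0.0369,0],"delta_rot": [0,0,0.377]},{"gripper": 1,"linear": [0.0164,-0.0452,0],"delta_rot": [0,0,0.471]},{"gripper": 1,"linear": [0.0164,-0.0452,0],"delta_rot": [0,0,0.471]}]}}

```text
clock: 15.6
position: [0.5049, -0.0668, 0.0729]
ee_rot: [0.001, -0.29, 0.957, 0.0]
contact_force: [1.7, 0.4, -0.2]
width: 0.0233
gripper_force: 50.8
```

```bash
python3 -c "
from h import *
tq()"; python3 arc.py 213.3 148.3 13 .103
```

```text
t 15.6 p [ 0.5049 -0.0668  0.0729] y_yaw 123.68 zax [ 0.002  0.001 -1.   ] q6 -2.43 F [ 1.71  0.36 -0.25] M [ 0.077 -0.647 -0.218] w 0.0233 g 50.8
theta 213.1 L 0.1025  Tz -0.154  Frad -1.63 Ftan 0.63
[-0.0046, 0.0077, 0.0] rz -0.087
[-0.0085, 0.0158, 0.0] rz -0.175
[-0.0117, 0.0242, 0.0] rz -0.262
[-0.0141, 0.0329, 0.0] rz -0.349
[-0.0158, 0.0417, 0.0] rz -0.436
[-0.0167, 0.0506, 0.0] rz -0.524
[-0.0169, 0.0596, 0.0] rz -0.611
[-0.0162, 0.0686, 0.0] rz -0.698
[-0.0148, 0.0774, 0.0] rz -0.785
[-0.0126, 0.0861, 0.0] rz -0.873
[-0.0096, 0.0946, 0.0] rz -0.96
[-0.0059, 0.1028, 0.0] rz -1.047
[-0.0015, 0.1107, 0.0] rz -1.134
```

Request:
{"op": "send_rows", "data": {"increments": [{"gripper": 1,"linear": [-0.0046,0.0077,0],"delta_rot": [0,0,-0.087]},{"gripper": 1,"linear": [-0.0085,0.0158,0],"delta_rot": [0,0,-0.175]},{"gripper": 1,"linear": [-0.0117,0.0242,0],"delta_rot": [0,0,-0.262]},{"gripper": 1,"linear": [-0.0141,0.0329,0],"delta_rot": [0,0,-0.349]},{"gripper": 1,"linear": [-0.0158,0.0417,0],"delta_rot": [0,0,-0.436]},{"gripper": 1,"linear": [-0.0158,0.0417,0],"delta_rot": [0,0,-0.436]}]}}

```text
clock: 16.2
position: [0.4892, -0.0255, 0.0733]
ee_rot: [0.002, -0.076, 0.997, -0.002]
contact_force: [3.1, -6.0, -2.3]
width: 0.0229
gripper_force: 50.5
```

```bash
python3 -c "
from h import *
tq()"; python3 arc.py 188.3 178.3 2 .103
```

```text
t 16.2 p [ 0.4892 -0.0255  0.0733] y_yaw 98.72 zax [ 0.004 -0.003 -1.   ] q6 -1.914 F [ 3.13 -6.04 -2.29] M [-1.031 -0.457 -0.01 ] w 0.0229 g 50.5
theta 188.2 L 0.1027  Tz 0.650  Frad -2.23 Ftan 6.43
[-0.0009, 0.0089, 0.0] rz -0.087
[-0.001, 0.0179, 0.0] rz -0.175
```

Request:
{"op": "send_rows", "data": {"increments": [{"gripper": 1,"linear": [-0.0006,0.0089,-0.0001],"delta_rot": [0,0,-0.087]},{"gripper": 1,"linear": [-0.0007,0.0179,-0.0003],"delta_rot": [0,0,-0.175]},{"gripper": 1,"linear": [-0.0007,0.0179,-0.0003],"delta_rot": [0,0,-0.175]}]}}

```text
clock: 16.5
position: [0.488, -0.0078, 0.0731]
ee_rot: [0.001, 0.011, 1.0, -0.002]
contact_force: [1.2, -8.4, 0.1]
width: 0.023
gripper_force: 50.8
```

```bash
python3 -c "
from h import *
tq()"; python3 arc.py 178.3 168.3 4 .103
```

```text
t 16.5 p [ 0.488  -0.0078  0.0731] y_yaw 88.77 zax [ 0.003 -0.004 -1.   ] q6 -1.703 F [ 1.16 -8.36  0.11] M [-1.186 -0.422  0.085] w 0.023 g 50.8
theta 178.3 L 0.1029  Tz 0.942  Frad -1.41 Ftan 8.32
[0.0002, 0.0045, 0.0] rz -0.044
[0.0007, 0.009, 0.0] rz -0.087
[0.0013, 0.0134, 0.0] rz -0.131
[0.0021, 0.0178, 0.0] rz -0.175
```

Request:
{"op": "send_rows", "data": {"increments": [{"gripper": 1,"linear": [0.0002,0.0045,-0.0001],"delta_rot": [0,0,-0.044]},{"gripper": 1,"linear": [0.0007,0.009,-0.0001],"delta_rot": [0,0,-0.087]},{"gripper": 1,"linear": [0.001,0.0118,-0.0002],"delta_rot": [0,0,-0.115]},{"gripper": 1,"linear": [0.001,0.0118,-0.0002],"delta_rot": [0,0,-0.115]}]}}

```text
clock: 16.9
position: [0.4888, 0.0034, 0.0729]
ee_rot: [0.001, 0.067, 0.998, -0.002]
contact_force: [1.7, -6.7, 0.4]
width: 0.0226
gripper_force: 51.0
```

```bash
python3 -c "
from h import *
tq()"; python3 arc.py 171.7 191.7 5 .103
```

```text
t 16.9 p [0.4888 0.0034 0.0729] y_yaw 82.27 zax [ 0.002 -0.004 -1.   ] q6 -1.566 F [ 1.67 -6.68  0.44] M [-1.195 -0.378  0.42 ] w 0.0226 g 51.0
theta 172.1 L 0.1030  Tz 1.078  Frad -2.58 Ftan 6.39
[-0.0008, -0.0071, 0.0] rz 0.07
[-0.0011, -0.0143, 0.0] rz 0.14
[-0.0009, -0.0215, 0.0] rz 0.209
[-0.0002, -0.0287, 0.0] rz 0.279
[0.0011, -0.0358, 0.0] rz 0.349
```

Request:
{"op": "send_rows", "data": {"increments": [{"gripper": 1,"linear": [0,0,0],"delta_rot": [0,0,0]},{"gripper": 1,"linear": [-0.0003,-0.0036,0],"delta_rot": [0,0,0.035]},{"gripper": 1,"linear": [-0.0006,-0.0071,0],"delta_rot": [0,0,0.07]},{"gripper": 1,"linear": [-0.0008,-0.0107,0],"delta_rot": [0,0,0.105]},{"gripper": 1,"linear": [-0.0008,-0.0107,0],"delta_rot": [0,0,0.105]}]}}

```text
clock: 17.4
position: [0.488, -0.0065, 0.0729]
ee_rot: [0.001, 0.017, 1.0, -0.001]
contact_force: [1.2, -4.2, 1.1]
width: 0.0227
gripper_force: 50.9
```

```bash
python3 -c "
from h import *
tq()"
```

```text
t 17.4 p [ 0.488  -0.0065  0.0729] y_yaw 88.1 zax [ 0.002 -0.001 -1.   ] q6 -1.692 F [ 1.2  -4.25  1.05] M [-0.73  -0.477  0.04 ] w 0.0227 g 50.9
theta 177.6 L 0.1029  Tz 0.472  Frad -1.38 Ftan 4.19
```

Request:
{"op": "send_rows", "data": {"increments": [{"gripper": 1,"linear": [0,-0.0036,0.0002],"delta_rot": [0,0,0.035]},{"gripper": 1,"linear": [0.0001,-0.0072,0.0004],"delta_rot": [0,0,0.07]},{"gripper": 1,"linear": [0.0004,-0.0107,0.0005],"delta_rot": [0,0,0.105]},{"gripper": 1,"linear": [0.0009,-0.0143,0.0005],"delta_rot": [0,0,0.14]},{"gripper": 1,"linear": [0.0009,-0.0143,0.0005],"delta_rot": [0,0,0.14]}]}}

```text
clock: 17.9
position: [0.4883, -0.0199, 0.073]
ee_rot: [0.0, -0.052, 0.999, 0.0]
contact_force: [0.8, -2.4, 0.4]
width: 0.0229
gripper_force: 50.9
```

```bash
python3 -c "
from h import *
tq()"
```

```text
t 17.9 p [ 0.4883 -0.0199  0.073 ] y_yaw 96.0 zax [ 0.001  0.    -1.   ] q6 -1.86 F [ 0.81 -2.4   0.42] M [-0.431 -0.438 -0.219] w 0.0229 g 50.9
theta 185.0 L 0.1029  Tz 0.034  Frad -0.60 Ftan 2.46
```

Request:
{"op": "send_rows", "data": {"increments": [{"gripper": 1,"linear": [0.0003,-0.0007,0.001],"delta_rot": [0,0,0]},{"gripper": 1,"linear": [0.0003,-0.0007,0.004],"delta_rot": [0,0,0]},{"gripper": 1,"linear": [0.0003,-0.0007,0.008],"delta_rot": [0,0,0]},{"gripper": 1,"linear": [0.0003,-0.0007,0.012],"delta_rot": [0,0,0]},{"gripper": 1,"linear": [0.0003,-0.0007,0.012],"delta_rot": [0,0,0]}]}}

```text
clock: 18.4
position: [0.488, -0.0202, 0.0853]
ee_rot: [-0.0, -0.053, 0.999, 0.0]
contact_force: [2.4, -1.0, -3.9]
width: 0.0232
gripper_force: 50.4
```

```bash
python3 -c "
from h import *
tq()"
```

```text
t 18.4 p [ 0.488  -0.0202  0.0853] y_yaw 96.09 zax [-0.001  0.    -1.   ] q6 -1.861 F [ 2.41 -0.96 -3.85] M [-0.295 -0.116 -0.131] w 0.0232 g 50.4
theta 185.2 L 0.1032  Tz -0.010  Frad -2.31 Ftan 1.18
```

Request:
{"op": "send_rows", "data": {"increments": [{"gripper": 1,"linear": [0.0003,-0.0002,0.012],"delta_rot": [0,0,0]},{"gripper": 1,"linear": [0.0003,-0.0002,0.03],"delta_rot": [0,0,0]},{"gripper": 1,"linear": [0.0003,-0.0002,0.05],"delta_rot": [0,0,0]},{"gripper": 1,"linear": [0,0,0.06],"delta_rot": [0,0,0]},{"gripper": 1,"linear": [0,0,0.06],"delta_rot": [0,0,0]},{"gripper": 1,"linear": [-0.001,0.02,0.06],"delta_rot": [0,0,-0.03]},{"gripper": 1,"linear": [-0.004,0.06,0.06],"delta_rot": [0,0,-0.09]},{"gripper": 1,"linear": [-0.007,0.105,0.06],"delta_rot": [0,0,-0.15]}]}}

```text
clock: 19.2
position: [0.4801, 0.0849, 0.1436]
ee_rot: [-0.002, 0.024, 1.0, -0.0]
contact_force: [0.6, 0.1, -4.1]
width: 0.0228
gripper_force: 50.3
```

Request:
{"op": "send_rows", "data": {"increments": [{"gripper": 1,"linear": [-0.003,0.045,0],"delta_rot": [0,0,-0.06]},{"gripper": 1,"linear": [-0.006,0.09,0],"delta_rot": [0,0,-0.12]},{"gripper": 1,"linear": [-0.009,0.135,0],"delta_rot": [0,0,-0.18]},{"gripper": 1,"linear": [-0.012,0.18,0],"delta_rot": [0,0,-0.24]},{"gripper": 1,"linear": [-0.015,0.215,0],"delta_rot": [0,0,-0.3]},{"gripper": 1,"linear": [-0.016,0.238,0],"delta_rot": [0,0,-0.337]},{"gripper": 1,"linear": [-0.016,0.245,0],"delta_rot": [0,0,-0.337]},{"gripper": 1,"linear": [-0.016,0.245,0],"delta_rot": [0,0,-0.337]}]}}

```text
clock: 20.0
position: [0.4644, 0.3298, 0.1436]
ee_rot: [-0.001, 0.188, 0.982, -0.001]
contact_force: [-0.5, 0.4, -4.2]
width: 0.0231
gripper_force: 50.3
```

```bash
python3 -c "
from h import *
show()
b=optics.get_image('side');cv2.imwrite('pics/s3.png',b['pixels'][120:400,180:500])"
```

```text
t 20.0 p [0.4644 0.3298 0.1436] y_yaw 68.32 zax [-0.002 -0.001 -1.   ] q6 -0.697 F [-0.48  0.39 -4.2 ] M [ 0.001  0.135 -0.026] w 0.0231 g 50.3
```

View pics/s3.png

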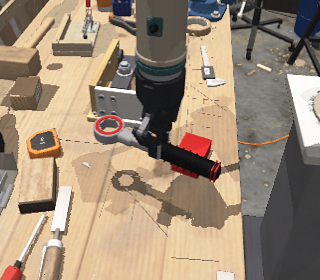

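The spanner is level and off the nut, over its original spot: ring at about (110,127) in the crop, with clear bench below. Lowering it now.

Request:
{"op": "send_rows", "data": {"increments": [{"gripper": 1,"linear": [0,0,-0.03],"delta_rot": [0,0,0]},{"gripper": 1,"linear": [0,0,-0.07],"delta_rot": [0,0,0]},{"gripper": 1,"linear": [0,0,-0.105],"delta_rot": [0,0,0]},{"gripper": 1,"linear": [0,0,-0.122],"delta_rot": [0,0,0]},{"gripper": 1,"linear": [0,0,-0.13],"delta_rot": [0,0,0]},{"gripper": 1,"linear": [0,0,-0.134],"delta_rot": [0,0,0]},{"gripper": 1,"linear": [0,0,-0.136],"delta_rot": [0,0,0]},{"gripper": 1,"linear": [0,0,-0.136],"delta_rot": [0,0,0]}]}}

```text
clock: 20.85
position: [0.4662, 0.3296, 0.0098]
ee_rot: [0.001, 0.189, 0.982, 0.001]
contact_force: [-0.4, 0.4, -2.6]
width: 0.0233
gripper_force: 50.3
```

```bash
python3 -c "
from h import *
show()"
```

```text
t 20.85 p [0.4662 0.3296 0.0098] y_yaw 68.16 zax [ 0.002  0.001 -1.   ] q6 -0.696 F [-0.38  0.36 -2.56] M [ 0.05   0.101 -0.032] w 0.0233 g 50.3
```

Request:
{"op": "send_rows", "data": {"increments": [{"gripper": 1,"linear": [0,0,-0.001],"delta_rot": [0,0,0]},{"gripper": 1,"linear": [0,0,-0.002],"delta_rot": [0,0,0]},{"gripper": 1,"linear": [0,0,-0.002],"delta_rot": [0,0,0]}]}}

```text
clock: 21.15
position: [0.4655, 0.3297, 0.0073]
ee_rot: [0.0, 0.189, 0.982, 0.0]
contact_force: [0.3, 0.7, -3.4]
width: 0.0233
gripper_force: 50.3
```

```bash
python3 -c "
from h import *
show()"
```

```text
t 21.15 p [0.4655 0.3297 0.0073] y_yaw 68.19 zax [ 0.001  0.    -1.   ] q6 -0.696 F [ 0.31  0.65 -3.43] M [ 0.036  0.106 -0.061] w 0.0233 g 50.3
```

Request:
{"op": "send_rows", "data": {"increments": [{"gripper": 1,"linear": [0,0,-0.001],"delta_rot": [0,0,0]},{"gripper": 1,"linear": [0,0,-0.002],"delta_rot": [0,0,0]},{"gripper": 1,"linear": [0,0,-0.002],"delta_rot": [0,0,0]}]}}

```text
clock: 21.45
position: [0.4656, 0.3297, 0.0067]
ee_rot: [0.0, 0.189, 0.982, 0.0]
contact_force: [-2.1, -1.4, 8.8]
width: 0.0228
gripper_force: 51.9
```

```bash
python3 -c "
from h import *
show()"
```

```text
t 21.45 p [0.4656 0.3297 0.0067] y_yaw 68.19 zax [ 0.001  0.001 -1.   ] q6 -0.696 F [-2.08 -1.42  8.78] M [-0.261  0.599 -0.035] w 0.0228 g 51.9
```

On the bench. Release and retreat.

Request:
{"op": "send_rows", "data": {"increments": [{"gripper": 1,"linear": [0,0,0.001],"delta_rot": [0,0,0]},{"gripper": 0.3,"linear": [0,0,0.001],"delta_rot": [0,0,0]},{"gripper": 0,"linear": [0,0,0.001],"delta_rot": [0,0,0]},{"gripper": -0.5,"linear": [0,0,0.001],"delta_rot": [0,0,0]},{"gripper": -0.5,"linear": [0,0,0.001],"delta_rot": [0,0,0]},{"gripper": -0.5,"linear": [0,0,0.001],"delta_rot": [0,0,0]},{"gripper": -0.5,"linear": [0,0,0.001],"delta_rot": [0,0,0]}]}}

```text
clock: 22.15
position: [0.4655, 0.3295, 0.0059]
ee_rot: [-0.0, 0.189, 0.982, 0.0]
contact_force: [-0.1, -0.3, -0.0]
width: 0.064
gripper_force: 0.0
```

Request:
{"op": "send_rows", "data": {"increments": [{"gripper": -0.5,"linear": [0,0,0.02],"delta_rot": [0,0,0]},{"gripper": -0.5,"linear": [0,0,0.06],"delta_rot": [0,0,0]},{"gripper": -0.5,"linear": [0,0,0.11],"delta_rot": [0,0,0]},{"gripper": -0.5,"linear": [0,0,0.16],"delta_rot": [0,0,0]},{"gripper": -0.5,"linear": [0,0,0.18],"delta_rot": [0,0,0]},{"gripper": -0.5,"linear": [0,0,0.18],"delta_rot": [0,0,0]}]}}

```text
clock: 22.75
position: [0.4676, 0.3307, 0.1901]
ee_rot: [0.003, 0.189, 0.982, 0.003]
contact_force: [1.1, -0.1, -0.5]
width: 0.0639
gripper_force: 0.0
```

```bash
python3 -c "
from h import *
show()
a=optics.get_image('top');b=optics.get_image('side')
cv2.imwrite('pics/end.png',np.hstack([a['pixels'][100:320,170:450],b['pixels'][130:350,200:420]]))"
```

```text
t 22.75 p [0.4676 0.3307 0.1901] y_yaw 68.19 zax [ 0.008  0.004 -1.   ] q6 -0.696 F [ 1.14 -0.14 -0.45] M [-0.02  -0.009 -0.017] w 0.0639 g 0.0
```

View pics/end.png

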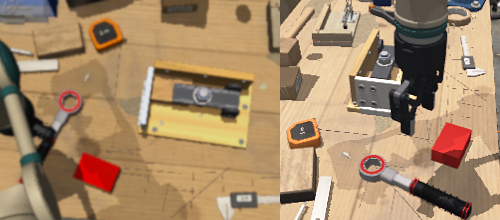

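The final picture shows the spanner flat on the bench, ring at about (69,101). The strap is still in the jig, the other tools look undisturbed, and the gripper is clear.

```bash
python3 -c "
from h import *
print(sign_off())"
```

```text
the job is handed in; nothing more can be done
None
```

The job is handed in (the system gave no verdict): I tightened the nut to about 1.08 N m, which I estimate puts roughly 28 N on the block, and laid the spanner flat on the open bench with the gripper clear.

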